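# Unbolt the case cage with the sagging bolt and hold its gate ajar

## Task

A yellow cast stands in the swing of the case cage's gate: set it down gently and upright in the free half of the blue case pan, clear of the white cast, then unbolt the gate. The bolt's barrel sags, so its nose hangs behind the keeper's bent-up lip: lift the knob as you pull it back, never wrench it, and draw it fully. Then swing the gate out about 160 mm at its free edge against its spring and finish still holding it ajar there, with the hand on it; leave everything else where it is.

Things in the scene. Friction and masses are not known exactly. Their poses are not given: they have to be found in the camera images.
- cage: Grey steel case cage, fixed on the bench, 240 mm deep (its x), 420 mm wide (its y), 222 mm high. Origin: centre of its underside, on the table. Its -x face (x = -120 mm) is the front: a fixed post panel at y = -210 to -102 mm, the gate at y = -100 to +200 mm, hinged at y = +200 mm. z up.
- gate_edge (a point): Point on the gate's free edge (outer face), 300 mm from the hinge line, 190 mm above the table.
- leaf: The gate: wooden frame, 300 mm wide, 16 thick, 8 to 215 above the table, with wire panel, barrel and bolt. It swings outwards (the cage's -x) about an upright hinge line at x = -120, y = +200 mm of the cage; a spring shuts it (2 to 3 N at the knob). Origin: foot of its free edge, outer face, table height. Axes as the cage's when shut, turning with the gate. 160 mm ajar = turned 0.54 rad.
- barrel (a joint): Sag of the bolt's barrel, rad: the dark back plate with two guides (146 x 30 mm, guides 21 mm off the gate's face) has lost its front screws and hangs on its rear screw, 160 mm from the hinge line and 192 mm above the table. 0 = bolt level, -0.10 = drooped (it rests there by its weight, about 2 N at the knob), +0.03 = highest. Lifting the knob raises it.
- bolt (a joint): Travel of the bolt through the barrel, m: 0 to 0.003 at the start (shot), 0.042 fully drawn; it slides along the barrel towards the hinge (the gate's +y) with about 1.5 N and stays where it is left. Its nose leaves the keeper after about 0.020.
- knob (a point): Grip point of the bolt's brass knob: a round bar 14 mm thick standing straight out (the gate's -x) to 56 mm off the gate's face. This point is 41 mm off the face (a 22 mm wide finger clears the guides), 105 mm from the rear screw when shot; raising it 10.5 mm brings the bolt level. Drooped it is 181 mm above the table, 34 mm below the gate's top. Axes as the gate's, tilted by the sag.
- nose (a point): Tip of the bolt: 12 mm round steel rod, 165 mm from the rear screw when shot, its axis 12 mm off the gate's face. A notch 12 mm long and 6 mm deep in its underside begins 9 mm behind the tip; while the bolt droops, the keeper's lip stands in this notch and stops the pull after about 4 mm.
- keeper: Keeper on the post panel: bent steel staple, 18 mm wide along the cage's y, 24 deep, 50 high, closed in front: the gate cannot open while the nose is in it. Origin: on the post's face, at the height of the level bolt. Its rusty gate-side lower lip is bent up to 16 mm below the origin: the knob must rise at least 4 mm from its drooped place (13 at most; 8 is good) for the nose to pass over.
- cast: Yellow stone cast of a tooth arch, 0.1 to 0.17 kg: base 22 mm high, 52 mm wide along its y (flat, parallel sides, from x = -20 to +16 mm, the part to grip), narrowing to 36 mm towards its front teeth (x up to +33 mm); teeth reach 36 mm above its underside. Origin: middle of the wide part's underside. z up.
- pan: Blue open case pan on the bench, fixed: 260 mm (its x) by 180 mm (its y), rim 32 mm high, walls and floor 4 mm. Origin: centre of its underside. The white cast stands in its +x half, the -x half is free (centre at x = -62 mm).
- white_cast: White stone cast, same shape and size as the yellow one, standing in the +x half of the pan. To be left alone.
- bur_stand: White round bur stand with burs, 72 mm across, 50 mm high; bystander, origin under its centre.
- flask: Round brass denture flask, 86 mm across, 50 mm high; bystander, origin under its centre.
- jar: Clear jar with red cap, 68 mm across, 62 mm high; bystander, origin under its centre.
- articulator: Steel articulator with mounted casts, 100 x 75 x 103 mm; bystander, origin under its centre.
- wax_knife: Wax knife with red handle, 170 mm long along its x, 11 mm high; bystander, lying on the bench.
- shade_guide: Black shade guide with tooth tabs, 170 mm (x) x 34 x 13 mm; bystander, origin under its centre.
There are look-alikes about, which are no part of the job. Of the things like the cast, leave any that is pink, purple or turquoise; of the rest the smaller one is meant.

How it is judged:
By the outcome, as a careful person would: the job done as asked, in the order asked, and still so for the second after the job is handed in, while the arm keeps its last pose, push and grip.
It also fails if it takes over 58 s, if anything falls off the work surface, if the arm or the gripper's body presses on something with over 40 N, if the wrist force passes 120 N, or if a joint passes its speed limit or range.

## Robot

A 6-joint arm with a two-finger parallel gripper is mounted at the origin on the work surface. World frame = base frame: x ahead of the robot, y to its left, z up, the work surface at z = 0. Lengths are in m, angles in rad, forces in N, time in s.
With the tool pointing down it reaches from about 0.225 to 0.875 m from the base axis. Payload 3.4 kg.
Tool frame: the origin (TCP) lies on the centre line of the jaws, within the pads' length; the fingertips stand 14 mm ahead of it and the grasp point (between the pads) lies 5 mm behind it; z points along the fingers, y is the line along which they close (so a half turn about z gives the same grasp; the last joint's range is limited). The gripper opens to 85 mm and grips with 20 to 120 N. Pads are 22 mm wide; open, the fingers measure 114 mm over their backs; the gripper's body (76 mm by 85 mm) begins 54 mm behind the grasp point. The pads swing forward as they close: fully open they stand 13 mm farther back than shut.
Start: joints at [-1.272, 0.276, 1.505, -0, 1.361, -0.121], TCP at [0.234, -0.525, 0.245] pointing down, gripper open.
Joint ranges: [-2.89, 2.89], [-0.75, 2.08], [0.22, 2.7], [-1.18, 4.32], [0.11, 2.71], [-2.7, 2.7]. Speed limits (rad/s): [2.57, 2.57, 3.14, 3.14, 3.14, 3.14].

## Interface

Orientations are given as a unit quaternion [w, x, y, z].
In Python, from rig import manip, eyes gives the robot as it stands.
- The arm moves only by the shell command python3 -m creep 'ROWS' [FORCE]. ROWS is JSON, a list of rows, each a list of 5 numbers: the opening, from 0 (shut) to 1 (fully open), then the shift along the tool's x, y, z normalised to -1 to 1, where 1 is 0.5 m, then the turn about the tool's z normalised to -1 to 1, where 1 is 360 degrees. In form: [[fingers, dx, dy, dz, spin], ...]. A call has 1 to 10 rows; each row is the pose to reach, as a shift and turn from the pose commanded when the call began, along the tool's axes at that moment, turning the shorter way round; what a row does not reach only later rows make up. A row lasts 1/10 s, in which the tool goes at most 50 mm and 8.59 degrees, less where a joint would pass 70% of its speed; a pose out of reach is approached as far as the arm can. A call with a number of a shift or a turn outside -1 to 1 is refused whole. A call with a gripper value outside its range is refused whole. The fingers move at their own pace and stop on an object; FORCE is the grip in N (left out, the last holds). Time passes only in rows, so rows that repeat a pose let the fingers close. It gives the time, the measured TCP pose, the force, the opening and the grip force at its end, in the units of the state.
- manip.get_state(): the state, without advancing time (a new reading comes with each control period).
- eyes.get_image(name): name is "scene" or "top" or "wrist"; returns a dict with "frame" (400x640x3 uint8, red, green, blue), "fx", "fy", "cx", "cy" (pixels), "R" (3x3) and "t" (3): a world point X has camera coordinates R X + t. Camera axes: x right, y down, z forward; pixel columns grow to the right and rows downward; lengths in m; the calibration is good to about 2 mm. A picture is of the moment at which its call begins. There is no depth.
- manip.sign_off(): hands the job in; it is judged then, once.
Trained networks look in the newest picture that a camera, given by its name, has taken for a name from the list of things; names that differ only in an ending like _2 or _b are one class to them, and where a whole thing is asked for, a point or a joint stands for the part that bears it (a point fixed in the world has none). Each returns a list of dicts, best first, with "confidence" (0 to 1); they miss things now and then, are a little off and sometimes report something else, mostly with a low value. They report only what shows in the picture. A call takes as long as a camera call. They do not tell look-alikes from the thing itself.
- eyes.regions_of(camera, label): "mask" (400x640 bool, what is visible of it) and "bbox" ([left, top, right, bottom] in pixels, round what is visible of it).
- eyes.place_of(camera, label): "centre" ([column, row] in pixels: a listed point, or the origin of a listed thing).
The state is a dict: "clock": time; "qpos": joint angles; "qd": joint speeds; "effort": joint torques, N m; "position": TCP position; "ee_rot": TCP orientation; "contact_force": force on the tool from outside, world axes, zero at the start; "moment": the same for the moment, N m; "width": finger opening in m; "gripper_force": force on a finger pad.
Only numpy, scipy, OpenCV 4.12 (cv2) and the standard library are available. Lean on these libraries where they do the work, as an engineer would, in place of code of your own. Each camera call takes 0.05 s, during which the arm holds its last target. There are 200 camera calls.

## Working session

There is one attempt and no reset: what is moved stays moved. The work goes in short steps, Python scripts to look and compute and a shell command to move; the robot and the scene stay as the last step left them, time stands still between calls to the robot, and variables do not carry over. Pictures are saved under pics/ and viewed, at most 10 in all, crops included, and the job is handed in when it is done.

```bash
mkdir -p pics; ls; cat > h.py <<'E'
import numpy as np, cv2
from rig import manip, eyes
def ray(im,uv):
    R=np.array(im["R"]);t=np.array(im["t"])
    d=R.T@np.array([(uv[0]-im["cx"])/im["fx"],(uv[1]-im["cy"])/im["fy"],1.])
    return -R.T@t,d
def at_z(im,uv,z):
    c,d=ray(im,uv); return c+d*(z-c[2])/d[2]
def proj(im,X):
    p=np.array(im["R"])@np.array(X)+np.array(im["t"]); return np.array([im["fx"]*p[0]/p[2]+im["cx"],im["fy"]*p[1]/p[2]+im["cy"]])
def tri(obs):
    A=np.zeros((3,3));b=np.zeros(3)
    for im,uv in obs:
        c,d=ray(im,uv);d=d/np.linalg.norm(d);P=np.eye(3)-np.outer(d,d);A+=P;b+=P@c
    return np.linalg.solve(A,b)
E
python3 - <<'E'
from h import *
np.set_printoptions(precision=3,suppress=True)
a=[]
for n in("scene","top"):
    im=eyes.get_image(n); cv2.imwrite(f"pics/{n}0.png",im["frame"][:,:,::-1]); 
    c,_=ray(im,(320,200)); print(n,c,im["fx"])
    for l in "cage gate_edge leaf knob nose keeper cast pan white_cast".split():
        for r in eyes.place_of(n,l)[:4]:
            print(n,l,round(r["confidence"],2),np.round(r["centre"],1),at_z(im,r["centre"],0))
print(manip.get_state())
E
```

```text
pics
scene [ 1.022 -0.388  1.007] 368.8810944584908
scene cage 0.73 [195.9 260.3] [ 0.368 -0.273  0.   ]
scene cage 0.53 [222.3 266.1] [ 0.442 -0.23   0.   ]
scene leaf 0.85 [217.3 292. ] [ 0.498 -0.289  0.   ]
scene knob 0.88 [222.  264.1] [ 0.436 -0.226  0.   ]
scene knob 0.73 [261.5 277.6] [ 0.556 -0.172  0.   ]
scene nose 0.68 [197.9 254.7] [ 0.356 -0.258  0.   ]
scene keeper 0.67 [196.3 256.9] [ 0.359 -0.266  0.   ]
scene cast 0.75 [245.6 247.6] [ 0.443 -0.141  0.   ]
scene cast 0.64 [302.2 279.2] [ 0.647 -0.093  0.   ]
scene cast 0.59 [216.8 223.9] [ 0.305 -0.15   0.   ]
scene cast 0.55 [260.6 275.1] [ 0.548 -0.169  0.   ]
scene pan 0.78 [357.8 200.7] [0.578 0.24  0.   ]
scene white_cast 0.53 [359.  213.9] [0.616 0.2   0.   ]
top [0.434 0.084 1.897] 466.45553362807135
top gate_edge 0.71 [409.2 194.3] [ 0.553 -0.295  0.   ]
top leaf 0.97 [407.2 205.7] [ 0.507 -0.287  0.   ]
top leaf 0.22 [416.5 210.3] [ 0.489 -0.325  0.   ]
top knob 0.68 [413.7 195.8] [ 0.547 -0.313  0.   ]
top nose 0.65 [414.6 211.1] [ 0.485 -0.317  0.   ]
top nose 0.44 [330.3 135.3] [0.791 0.03  0.   ]
top keeper 0.4 [417.  211.8] [ 0.483 -0.327  0.   ]
top cast 0.84 [369.4 220.7] [ 0.443 -0.133  0.   ]
top cast 0.72 [343.7 214.1] [ 0.468 -0.029  0.   ]
top cast 0.63 [369.5 255.6] [ 0.302 -0.135  0.   ]
top cast 0.58 [380.8 193.1] [ 0.556 -0.179  0.   ]
top pan 0.88 [278.2 190. ] [0.562 0.239 0.   ]
top white_cast 0.48 [290.  175.4] [0.623 0.192 0.   ]
{'clock': 1.0, 'qpos': array([-1.272,  0.276,  1.505,  0.   ,  1.361, -0.121]), 'qd': array([ 0.001,  0.001,  0.   ,  0.001, -0.   ,  0.   ]), 'effort': array([  0.001, -41.666, -24.61 ,   0.   ,   0.   ,   0.   ]), 'position': array([ 0.234, -0.525,  0.245]), 'ee_rot': array([0.   , 0.978, 0.208, 0.   ]), 'contact_force': array([ 0.672,  0.336, -0.462]), 'moment': array([ 0.033, -0.002,  0.029]), 'gripper_force': 0.0, 'width': 0.08542160553492}
```

View pics/scene0.png

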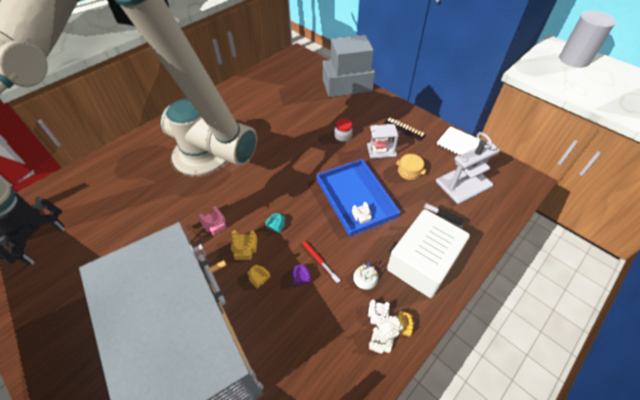

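View pics/top0.png

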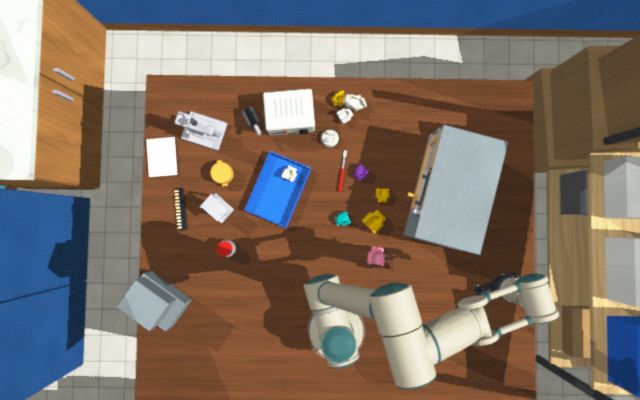

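The smaller yellow cast is at scene (259,275) / top (382,195). The bigger yellow one is at scene (245,246) / top (373,221), and another yellow thing, part of a cluster, is at top (339,98). Pink, purple and turquoise are excluded. The smaller one, standing in front of the gate, fits; I'll confirm it in a crop and measure.

```bash
python3 - <<'E'
from h import *
np.set_printoptions(precision=4,suppress=True)
I={n:eyes.get_image(n) for n in("scene","top")}
s=I["scene"]["frame"][195:325,180:320,::-1]; t=I["top"]["frame"][115:265,330:520,::-1]
f=lambda a,k:cv2.resize(a,None,fx=k,fy=k,interpolation=cv2.INTER_CUBIC)
A=f(s,2.8);B=f(t,2.3);H=max(A.shape[0],B.shape[0])
p=lambda a:np.vstack([a,np.zeros((H-a.shape[0],a.shape[1],3),np.uint8)])
o=np.hstack([p(A),p(B)])[:, :]; print(o.shape); cv2.imwrite("pics/crop1.png",o)
for n in I:
  for l in("cast","white_cast","pan","cage","leaf"):
    for r in eyes.regions_of(n,l)[:5]:
      m=r["mask"].astype(np.uint8); c=max(cv2.findContours(m,0,2)[0],key=cv2.contourArea)
      q=cv2.minAreaRect(c); ys,xs=np.nonzero(m)
      print(n,l,round(r["confidence"],2),r["bbox"],m.sum(),np.array([xs.mean(),ys.mean()]),np.array([at_z(I[n],x,.222 if l=='cage' else .032 if l=='pan' else .022)[:2] for x in cv2.boxPoints(q)]).round(3).tolist(), I[n]["frame"][m>0].mean(0).round())
      if l in("cage","pan") : print("   poly",cv2.approxPolyDP(cv2.convexHull(c),5,True)[:,0].tolist())
# triangulations
pl={(n,l):eyes.place_of(n,l) for n in I for l in("knob","nose","keeper","gate_edge","cage")}
for l in("knob","nose","keeper","gate_edge","cage"):
  for a in pl["scene",l][:2]:
    for b in pl["top",l][:2]:
      X=tri([(I["scene"],a["centre"]),(I["top"],b["centre"])]); print(l,X,proj(I["top"],X)-b["centre"])
E
```

```text
(364, 829, 3)
scene cast 0.97 [198.1, 206.9, 225.0, 233.0] 436 [212.9541 221.4014] [[0.252, -0.182], [0.261, -0.112], [0.356, -0.136], [0.345, -0.202]] [165.  93. 113.]
scene cast 0.72 [232.3, 232.5, 256.3, 262.4] 612 [242.6748 245.049 ] [[0.373, -0.142], [0.433, -0.086], [0.509, -0.149], [0.452, -0.203]] [149. 114.  46.]
scene cast 0.65 [252.5, 265.9, 272.6, 286.9] 314 [257.7516 275.6083] [[0.522, -0.205], [0.521, -0.151], [0.581, -0.155], [0.581, -0.208]] [149. 114.  45.]
scene cast 0.64 [266.7, 213.1, 283.3, 234.0] 311 [275.4984 222.8167] [[0.436, -0.061], [0.405, 0.002], [0.469, 0.017], [0.498, -0.046]] [ 61. 143. 140.]
scene cast 0.59 [291.6, 263.7, 311.7, 286.9] 344 [300.6977 275.6686] [[0.601, -0.089], [0.642, -0.05], [0.686, -0.095], [0.647, -0.132]] [ 98.  49. 124.]
scene white_cast 0.78 [350.9, 203.4, 371.0, 221.4] 257 [361.8288 213.3774] [[0.591, 0.185], [0.611, 0.24], [0.67, 0.203], [0.649, 0.15]] [233. 231. 226.]
scene white_cast 0.54 [252.4, 262.7, 272.6, 285.2] 311 [257.5209 275.4309] [[0.524, -0.207], [0.519, -0.154], [0.578, -0.155], [0.582, -0.207]] [149. 114.  45.]
[... 2074 characters left out ...]
 [428, 136]]
top leaf 0.7 [407.7, 128.3, 441.2, 210.0] 899 [425.4972 170.5584] [[0.502, -0.273], [0.829, -0.361], [0.813, -0.424], [0.485, -0.335]] [140. 123. 100.]
top leaf 0.5 [281.2, 166.0, 294.0, 179.3] 153 [288.451  173.6275] [[0.615, 0.231], [0.664, 0.207], [0.642, 0.162], [0.593, 0.185]] [221. 223. 216.]
knob [ 0.5368 -0.2649  0.1762] [-0.9427 -0.5137]
knob [0.5565 0.0904 0.4642] [134.1488 -25.1742]
nose [ 0.4755 -0.2781  0.1811] [1.5303 0.7294]
nose [0.609  0.0199 0.5029] [116.3496  -7.1186]
nose [ 0.6307 -0.1014  0.5843] [-30.5815 -57.9969]
nose [0.5867 0.4114 0.1182] [9.2026 9.5389]
keeper [ 0.4882 -0.2959  0.1942] [0.0983 0.0468]
gate_edge [ 0.494  -0.2888  0.1969] [0.2141 0.1035]
```

View pics/crop1.png

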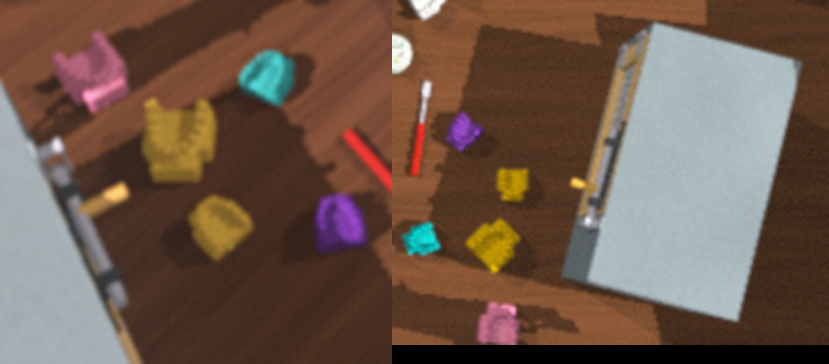

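The crop confirms it. The small yellow cast, scene (257,275) / top (381,195), is clearly smaller than its yellow twin and stands right in front of the knob. Moving above it for a closer look with the wrist camera.

```bash
python3 -m creep '[[1,0,0,-0.1,0],[1,0,0,-0.17,0],[1,0.7,-0.508,-0.17,-0.147],[1,0.7,-0.508,-0.17,-0.147],[1,0.7,-0.508,-0.17,-0.147],[1,0.7,-0.508,-0.17,-0.147],[1,0.7,-0.508,-0.17,-0.147],[1,0.7,-0.508,-0.17,-0.147],[1,0.7,-0.508,-0.17,-0.147],[1,0.7,-0.508,-0.17,-0.147]]'
python3 - <<'E'
from h import *
im=eyes.get_image("wrist");cv2.imwrite("pics/w1.png",im["frame"][:,:,::-1])
np.set_printoptions(precision=4,suppress=True)
s=manip.get_state();print(s["position"],s["ee_rot"],s["qpos"],ray(im,(320,200))[0],proj(im,[.546,-.178,.02]))
for l in "cast knob nose keeper gate_edge cage".split():
    for r in eyes.place_of("wrist",l)[:4]: print(l,round(r["confidence"],2),np.round(r["centre"],1),at_z(im,r["centre"],{"cast":0,"cage":0,"knob":.181,"nose":.177}.get(l,.19)))
E
```

```text
clock: 3.1
position: [0.4348, -0.1767, 0.3306]
ee_rot: [0.001, 0.783, 0.622, 0.0]
contact_force: [0.8, -0.6, -0.0]
width: 0.0857
gripper_force: 0.0
[ 0.4383 -0.1692  0.3307] [-0.0014  0.7806  0.625   0.0046] [-0.5238  0.0744  1.5517  0.0096  1.5149 -0.3038] [ 0.4513 -0.1064  0.4594] [402.3115 145.2685]
cast 0.96 [318.5 131.1] [ 0.4401 -0.1359  0.    ]
cast 0.64 [221.7 166.8] [ 0.2937 -0.1535  0.    ]
cast 0.58 [304.5  43.9] [ 0.4474 -0.0245  0.    ]
cast 0.58 [459.2  61.3] [ 0.6398 -0.0902  0.    ]
knob 0.69 [449.5 259.7] [ 0.538  -0.2677  0.181 ]
nose 0.96 [384.7 277.5] [ 0.4756 -0.2749  0.177 ]
nose 0.46 [452.  258.7] [ 0.5417 -0.2695  0.177 ]
keeper 0.76 [403.1 297. ] [ 0.4879 -0.2915  0.19  ]
gate_edge 0.93 [412.  300.6] [ 0.4956 -0.2972  0.19  ]
```

View pics/w1.png

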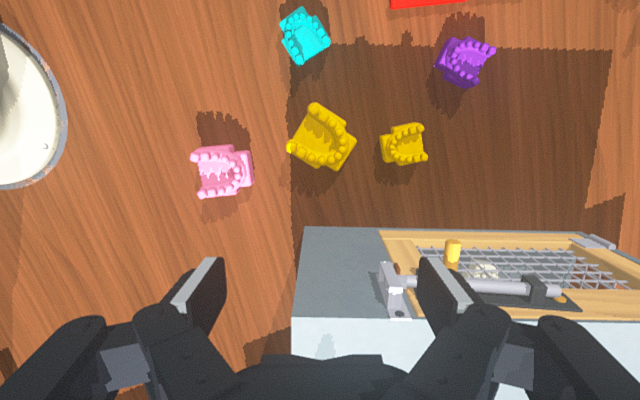

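The wrist view shows the small yellow cast at (404,145), the knob at (452,250), the nose and keeper at (393,290), and the gate edge. I'll zoom on the cast for its heading and fit its outline.

```bash
python3 - <<'E'
from h import *
np.set_printoptions(precision=4,suppress=True)
im=eyes.get_image("wrist");f=im["frame"][:,:,::-1]
hsv=cv2.cvtColor(np.ascontiguousarray(f),cv2.COLOR_BGR2HSV)
m=cv2.inRange(hsv,(20,140,60),(34,255,255));m[:,:362]=0;m[190:]=0
c=max(cv2.findContours(m,0,2)[0],key=cv2.contourArea)
P=np.array([at_z(im,p,.011)[:2] for p in c[:,0]],np.float32)
print(cv2.minAreaRect(P))
cr=cv2.resize(f[105:185,360:460],None,fx=5,fy=5,interpolation=cv2.INTER_CUBIC)
# rectified top view: rows world +x up, cols world -y right, 0.5mm/px at z=.022
src=np.float32([proj(im,[x,y,.022]) for x,y in((.60,-.12),(.60,-.24),(.48,-.24),(.48,-.12))])
W=cv2.warpPerspective(f,cv2.getPerspectiveTransform(src,np.float32([[0,0],[400,0],[400,400],[0,400]])),(400,400),flags=2)
cv2.imwrite("pics/c2.png",np.hstack([cr[:,:390],W])[:400])
E
```

```text
((0.5487435460090637, -0.1791238635778427), (0.05565304681658745, 0.062060821801424026), 88.47266387939453)
```

View pics/c2.png

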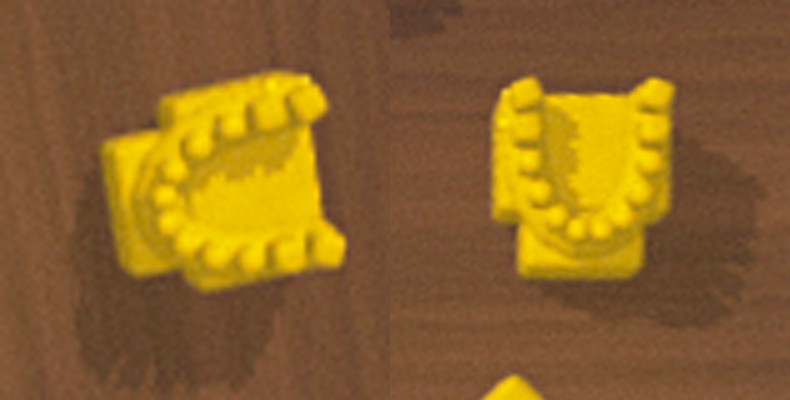

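The cast's front faces world −x, and its origin is about (0.552, −0.178). I'll turn the jaws so they close along world y, above it.

```bash
python3 -m creep '[[1,0.033,0.23,0,-0.285],[1,0.033,0.23,0,-0.285],[1,0.033,0.23,0,-0.285],[1,0.033,0.23,0,-0.285],[1,0.033,0.23,0,-0.285],[1,0.033,0.23,0,-0.285],[1,0.033,0.23,0,-0.285],[1,0.033,0.23,0,-0.285],[1,0.033,0.23,0,-0.285],[1,0.033,0.23,0,-0.285]]' 40; python3 -m creep '[[1,0,0,0,-0.0457],[1,0,0,0,-0.0457],[1,0,0,0,-0.0457]]'
cat > st.py <<'E'
from h import *
from scipy.spatial.transform import Rotation as Ro
import sys
np.set_printoptions(precision=4,suppress=True)
s=manip.get_state();w,x,y,z=s["ee_rot"];R=Ro.from_quat([x,y,z,w]).as_matrix()
print("t",s["clock"],"pos",s["position"],"yaw of y",np.degrees(np.arctan2(R[1,1],R[0,1])),"q6",s["qpos"][5],"F",s["contact_force"],"w",s["width"],s["gripper_force"])
if len(sys.argv)>4:
    g=np.array(list(map(float,sys.argv[1:4])));a=float(sys.argv[4])
    d=(a-np.degrees(np.arctan2(R[1,1],R[0,1]))+180)%360-180
    print("row",(R.T@(g-s["position"]))/.5,"spin",-d/360)
E
python3 st.py .554 -.178 .017 90
```

```text
clock: 4.5
position: [0.5493, -0.1905, 0.3301]
ee_rot: [-0.0, 0.147, 0.989, -0.0]
contact_force: [0.6, -0.4, 1.1]
width: 0.0853
gripper_force: 0.0
clock: 4.8
position: [0.5494, -0.1903, 0.3301]
ee_rot: [-0.0, 0.007, 1.0, -0.0]
contact_force: [-0.4, -0.6, -0.5]
width: 0.0854
gripper_force: 0.0
t 4.8 pos [ 0.5494 -0.1903  0.3301] yaw of y 89.1829051298257 q6 -2.0094477031974636 F [-0.4385 -0.5834 -0.4827] w 0.08544465251483936 0.0
row [-0.0091  0.0249  0.6263] spin -0.0022697079727063535
```

```bash
python3 -m creep '[[1,-0.009,0.025,0.1,-0.002],[1,-0.009,0.025,0.2,-0.002],[1,-0.009,0.025,0.3,-0.002],[1,-0.009,0.025,0.4,-0.002],[1,-0.009,0.025,0.48,-0.002],[1,-0.009,0.025,0.54,-0.002],[1,-0.009,0.025,0.58,-0.002],[1,-0.009,0.025,0.61,-0.002],[1,-0.009,0.025,0.626,-0.002],[1,-0.009,0.025,0.626,-0.002]]'; python3 -m creep '[[0.5,0,0,0,0],[0.4,0,0,0,0],[0.3,0,0,0,0],[0.3,0,0,0,0],[0.3,0,0,0,0],[0.3,0,0,0,0]]' 40; python3 st.py
```

```text
clock: 5.8
position: [0.5538, -0.1766, 0.0163]
ee_rot: [-0.001, 0.001, 1.0, 0.0]
contact_force: [0.4, 1.0, -0.3]
width: 0.0852
gripper_force: 0.0
clock: 6.4
position: [0.5556, -0.1767, 0.0187]
ee_rot: [0.001, -0.001, 1.0, -0.001]
contact_force: [0.2, -1.4, 6.2]
width: 0.051
gripper_force: 43.6
t 6.4 pos [ 0.5556 -0.1767  0.0187] yaw of y 90.08988249884665 q6 -1.9988556239595257 F [ 0.215  -1.3998  6.2356] w 0.0510307946903496 43.56133460998535
```

Held (51 mm). Lift, carry to the pan.

```bash
python3 -m creep '[[0.3,0,0,-0.06,0],[0.3,0,0,-0.15,0],[0.3,0,0,-0.24,0],[0.3,0.1,0.882,-0.24,0.059],[0.3,0.1,0.882,-0.24,0.059],[0.3,0.1,0.882,-0.24,0.059],[0.3,0.1,0.882,-0.24,0.059],[0.3,0.1,0.882,-0.24,0.059],[0.3,0.1,0.882,-0.24,0.059],[0.3,0.1,0.882,-0.24,0.059]]'; python3 st.py .506 .264 .14 68.6
python3 - <<'E'
from h import *
np.set_printoptions(precision=4,suppress=True)
im=eyes.get_image("top")
r=eyes.regions_of("top","pan")[0];c=max(cv2.findContours(r["mask"].astype(np.uint8),0,2)[0],key=cv2.contourArea)
print(cv2.minAreaRect(np.array([at_z(im,p,.032)[:2] for p in c[:,0]],np.float32)),[at_z(im,p["centre"],0) for p in eyes.place_of("top","pan")[:1]])
E
```

```text
clock: 7.4
position: [0.5141, 0.1695, 0.1372]
ee_rot: [-0.0, 0.184, 0.983, -0.0]
contact_force: [1.0, 0.2, -2.0]
width: 0.051
gripper_force: 42.8
t 7.4 pos [0.5141 0.1695 0.1372] yaw of y 68.8374317185672 q6 -1.011669453633668 F [ 0.9579  0.1555 -2.048 ] w 0.05100608811665648 42.81679093837738
row [ 0.0834  0.1704 -0.0056] spin 0.0006595325515756182
((0.5654205083847046, 0.2413097620010376), (0.17931406199932098, 0.2623923718929291), 68.12664794921875) [array([0.566 , 0.2436, 0.    ])]
```

```bash
python3 -m creep '[[0.3,0.081,0.172,0,0],[0.3,0.081,0.172,0,0],[0.3,0.081,0.172,0,0],[0.3,0.081,0.172,0.08,0],[0.3,0.081,0.172,0.14,0],[0.3,0.081,0.172,0.18,0],[0.3,0.081,0.172,0.19,0],[0.3,0.081,0.172,0.2,0],[0.3,0.081,0.172,0.2,0]]';python3 st.py .508 .265 .024 68.4
```

```text
clock: 8.45
position: [0.5091, 0.2617, 0.0376]
ee_rot: [0.0, 0.184, 0.983, 0.0]
contact_force: [-0.1, 0.6, -0.7]
width: 0.0506
gripper_force: 43.0
t 8.45 pos [0.5091 0.2617 0.0376] yaw of y 68.80021457743574 q6 -0.847179989787972 F [-0.0636  0.6321 -0.7358] w 0.05064214390054251 43.02959382534027
row [0.0044 0.0055 0.0271] spin 0.0011117071595437426
```

```bash
python3 -m creep '[[0.3,0,0,0.008,0],[0.3,0,0,0.014,0],[0.3,0,0,0.02,0],[0.3,0,0,0.024,0],[0.3,0,0,0.026,0],[0.3,0,0,0.028,0],[0.3,0,0,0.03,0],[0.3,0,0,0.03,0]]';python3 st.py
```

```text
clock: 9.25
position: [0.5085, 0.2624, 0.0228]
ee_rot: [0.0, 0.184, 0.983, 0.0]
contact_force: [-2.2, -0.4, 2.8]
width: 0.0511
gripper_force: 43.5
t 9.25 pos [0.5085 0.2624 0.0228] yaw of y 68.85259233665374 q6 -0.8468442661993432 F [-2.1987 -0.4304  2.8256] w 0.05106722790742248 43.54819357395172
```

```bash
python3 -m creep '[[0.65,0,0,0,0],[0.72,0,0,0,0],[0.8,0,0,0,0],[0.8,0,0,0,0],[0.8,0,0,-0.02,0],[0.8,0,0,-0.1,0],[0.8,0,0,-0.2,0],[0.8,0,0,-0.3,0],[0.8,0,0,-0.4,0],[0.8,0,0,-0.5,0]]';python3 - <<'E'
from h import *
np.set_printoptions(precision=4,suppress=True)
im=eyes.get_image("wrist");cv2.imwrite("pics/w2.png",im["frame"][:,:,::-1])
for l in("cast","white_cast"):
    for p in eyes.place_of("wrist",l)[:3]: print(l,p["confidence"],p["centre"],at_z(im,p["centre"],.004))
E
python3 st.py .525 -.18 .28 -13.4
```

```text
clock: 10.25
position: [0.508, 0.2621, 0.2753]
ee_rot: [0.001, 0.184, 0.983, 0.0]
contact_force: [1.9, -0.1, -1.0]
width: 0.0683
gripper_force: 0.0
cast 0.9 [100.0, 202.2] [ 0.4472 -0.0187  0.004 ]
cast 0.82 [323.0, 167.5] [0.5084 0.2649 0.004 ]
white_cast 0.71 [308.4, 263.6] [0.6244 0.199  0.004 ]
t 10.4 pos [0.5103 0.263  0.2775] yaw of y 68.8533252760484 q6 -0.8468776697858766 F [-0.5682  0.2927 -0.9109] w 0.0682721385752364 0.0
row [-0.3471 -0.8157 -0.0077] spin 0.22848145910013445
```

View pics/w2.png

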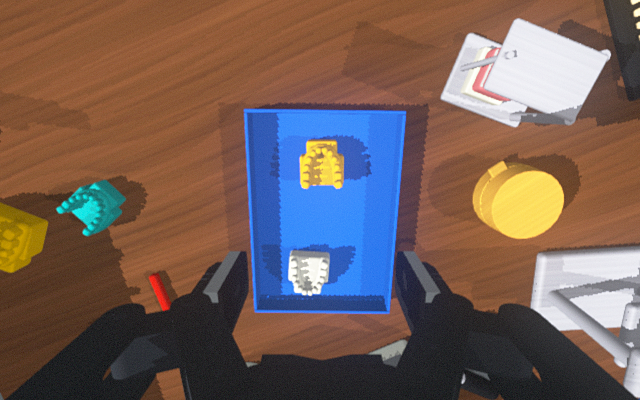

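The yellow cast stands upright at (322,163) in the free half of the pan, clear of the white one at (310,270). Back to the gate.

```bash
python3 -m creep '[[0.8,-0.347,-0.816,-0.03,0.228],[0.8,-0.347,-0.816,-0.03,0.228],[0.8,-0.347,-0.816,-0.03,0.228],[0.8,-0.347,-0.816,-0.03,0.228],[0.8,-0.347,-0.816,-0.03,0.228],[0.8,-0.347,-0.816,-0.03,0.228],[0.8,-0.347,-0.816,-0.03,0.228],[0.8,-0.347,-0.816,-0.03,0.228],[0.8,-0.347,-0.816,-0.03,0.228],[0.8,-0.347,-0.816,-0.03,0.228]]'; python3 st.py .525 -.2 .3 -13.4
```

```text
clock: 11.4
position: [0.5225, -0.1863, 0.2858]
ee_rot: [0.0, 0.787, 0.617, -0.002]
contact_force: [0.4, 0.1, -0.7]
width: 0.0681
gripper_force: 0.0
t 11.4 pos [ 0.5225 -0.1863  0.2858] yaw of y -13.833445194720658 q6 -0.22426678456956475 F [ 0.3719  0.0555 -0.6875] w 0.06809393646118336 0.0
row [-0.0254  0.0114 -0.0284] spin -0.0012040144297796158
```

```bash
python3 - <<'E'
from h import *
np.set_printoptions(precision=4,suppress=True)
I={n:eyes.get_image(n) for n in("wrist","top","scene")}
cv2.imwrite("pics/w3.png",I["wrist"]["frame"][:,:,::-1])
Z={"knob":.181,"nose":.177,"keeper":.1925,"gate_edge":.19}
for l in Z:
    P={n:[p for p in eyes.place_of(n,l) if p["confidence"]>.3][:2] for n in I}
    for n in P:
        for p in P[n]: print(l,n,round(p["confidence"],2),np.round(p["centre"],1),at_z(I[n],p["centre"],Z[l]))
    o=[(I[n],P[n][0]["centre"]) for n in P if P[n]]
    if len(o)>1:
        X=tri(o);print("  tri",X,[proj(i,X)-c for i,c in o])
E
```

```text
knob wrist 0.92 [364.1 292.6] [ 0.5388 -0.2657  0.181 ]
knob scene 0.67 [221.1 263.6] [ 0.5386 -0.256   0.181 ]
knob scene 0.57 [365.5 276.6] [ 0.8205 -0.0358  0.181 ]
  tri [ 0.5408 -0.2585  0.1891] [array([ 1.919 , -2.6766]), array([-1.0253, -0.2928])]
nose scene 0.54 [197.7 254. ] [ 0.4711 -0.2801  0.177 ]
keeper wrist 0.9 [309.9 338.5] [ 0.4874 -0.2896  0.1925]
keeper scene 0.55 [195.4 257.8] [ 0.4862 -0.2921  0.1925]
  tri [ 0.4861 -0.2916  0.1908] [array([-0.8016,  0.9072]), array([0.3446, 0.1836])]
gate_edge wrist 0.83 [320.9 341.7] [ 0.4948 -0.2967  0.19  ]
gate_edge top 0.66 [417.5 208.4] [ 0.4902 -0.2874  0.19  ]
gate_edge scene 0.68 [194.9 258.7] [ 0.4857 -0.2941  0.19  ]
  tri [ 0.4919 -0.2912  0.1952] [array([-5.1505, -0.3127]), array([ 1.3744, -0.5066]), array([ 1.8353, -0.2321])]
```

View pics/w3.png

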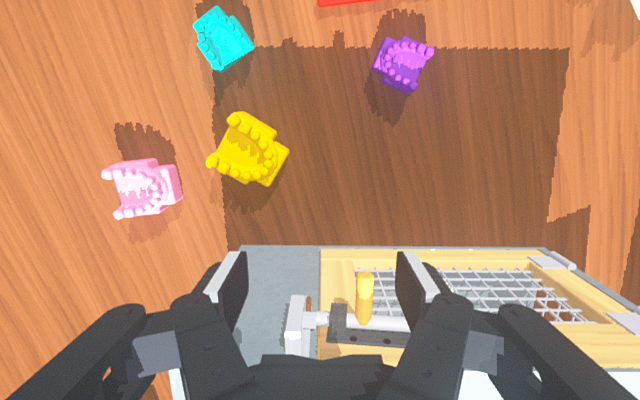

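Knob at (365,298), agreeing across cameras: (0.538, −0.2655, 0.181). The offset from the gate edge matches the model. Half-close the jaws and come down over it.

```bash
python3 st.py .5385 -.2635 .18 -13.4
```

```text
t 12.15 pos [ 0.5231 -0.1806  0.2874] yaw of y -13.20302143185425 q6 -0.22767247614402847 F [-0.2547  0.1074  0.9334] w 0.06823935479179609 0.0
row [-0.1544  0.0678  0.2148] spin 0.000547162689293717
```

```bash
python3 -m creep '[[0.47,-0.08,0.035,0.03,0],[0.47,-0.154,0.068,0.05,0],[0.47,-0.154,0.068,0.08,0],[0.47,-0.154,0.068,0.1,0],[0.47,-0.154,0.068,0.1,0],[0.47,-0.154,0.068,0.1,0]]'; python3 st.py .5385 -.2635 .18 -13.4
```

```text
clock: 12.75
position: [0.5385, -0.2629, 0.2376]
ee_rot: [-0.0, 0.784, 0.621, 0.0]
contact_force: [-0.3, 0.5, -0.9]
width: 0.04
gripper_force: 0.0
t 12.75 pos [ 0.5385 -0.2629  0.2376] yaw of y -13.185790391019852 q6 -0.34013367971862635 F [-0.283   0.5334 -0.9067] w 0.0400400173843174 0.0
row [-0.0013  0.0002  0.1152] spin 0.0005950266916115431
```

```bash
python3 - <<'E'
from h import *
im=eyes.get_image("wrist");cv2.imwrite("pics/w4.png",im["frame"][:,:,::-1])
print(proj(im,[.538,-.2655,.181]),[ (p["centre"],p["confidence"]) for p in eyes.place_of("wrist","knob")])
s=eyes.get_image("scene");print([ (p["centre"],p["confidence"]) for p in eyes.place_of("scene","knob")])
E
```

```text
[321.43890986 234.83271843] [([322.3, 233.8], 0.96)]
[([222.1, 265.7], 0.68)]
```

View pics/w4.png

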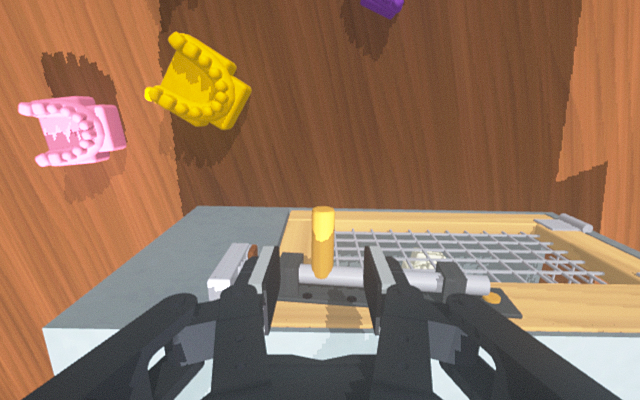

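The knob (322,240) is centred between the jaws and the left finger clears the keeper (235,268). Descend and grip lightly.

```bash
python3 -m creep '[[0.47,0,0,0.03,0],[0.47,0,0,0.06,0],[0.47,0,0,0.09,0],[0.47,0,0,0.11,0],[0.47,0,0,0.114,0],[0.47,0,0,0.114,0]]' 30; python3 st.py; python3 -m creep '[[0.35,0,0,0,0],[0.25,0,0,0,0],[0.15,0,0,0,0],[0.1,0,0,0,0],[0.1,0,0,0,0],[0.1,0,0,0,0]]' 35;python3 st.py
```

```text
clock: 13.55
position: [0.5386, -0.2635, 0.1805]
ee_rot: [0.0, 0.784, 0.621, -0.0]
contact_force: [0.6, 1.2, 0.5]
width: 0.0403
gripper_force: 0.0
t 13.55 pos [ 0.5386 -0.2635  0.1805] yaw of y -13.220831842306106 q6 -0.340175428676934 F [0.5713 1.2154 0.5368] w 0.04029449448578332 0.0
clock: 14.15
position: [0.5389, -0.2639, 0.181]
ee_rot: [0.001, 0.784, 0.621, 0.0]
contact_force: [-0.7, -0.4, 3.2]
width: 0.0126
gripper_force: 34.3
t 14.15 pos [ 0.5389 -0.2639  0.181 ] yaw of y -13.24257968559639 q6 -0.3400500430887582 F [-0.6785 -0.4215  3.233 ] w 0.012621683835788874 34.259153008461
```

```bash
python3 -m creep '[[0.1,0,0,-0.004,0],[0.1,0,0,-0.008,0],[0.1,0,0,-0.012,0],[0.1,0,0,-0.016,0],[0.1,0,0,-0.016,0]]'; python3 -m creep '[[0.1,0,0.006,0,0],[0.1,0,0.012,0,0],[0.1,0,0.018,0,0],[0.1,0,0.024,0,0],[0.1,0,0.024,0,0]]';python3 st.py
```

```text
clock: 14.65
position: [0.538, -0.2634, 0.1881]
ee_rot: [-0.001, 0.784, 0.621, -0.0]
contact_force: [-0.0, -0.5, -1.7]
width: 0.0126
gripper_force: 34.1
clock: 15.15
position: [0.551, -0.2666, 0.1883]
ee_rot: [0.001, 0.784, 0.621, 0.0]
contact_force: [-0.1, -1.4, -2.4]
width: 0.0128
gripper_force: 34.1
t 15.15 pos [ 0.551  -0.2666  0.1883] yaw of y -13.221440458973841 q6 -0.3335847169968735 F [-0.1335 -1.4044 -2.3527] w 0.012775307359045949 34.14599597454071
```

```bash
python3 -m creep '[[0.1,0,0.008,-0.001,0],[0.1,0,0.016,-0.002,0],[0.1,0,0.024,-0.002,0],[0.1,0,0.032,-0.002,0],[0.1,0,0.04,-0.002,0],[0.1,0,0.048,-0.002,0],[0.1,0,0.052,-0.002,0],[0.1,0,0.052,-0.002,0]]';python3 st.py;  python3 -m creep '[[0.1,0,0.003,0,0],[0.1,0,0.006,0,0],[0.1,0,0.006,0,0]]';python3 st.py
```

```text
clock: 15.95
position: [0.5763, -0.2726, 0.1894]
ee_rot: [0.001, 0.784, 0.621, 0.0]
contact_force: [0.2, -2.4, -3.9]
width: 0.0124
gripper_force: 34.3
t 15.95 pos [ 0.5763 -0.2726  0.1894] yaw of y -13.230864691926786 q6 -0.3200592458306628 F [ 0.2313 -2.4172 -3.8602] w 0.012384567834593357 34.261558055877686
clock: 16.25
position: [0.5786, -0.273, 0.1894]
ee_rot: [0.0, 0.784, 0.621, 0.0]
contact_force: [-1.0, -2.1, -2.1]
width: 0.0127
gripper_force: 34.4
t 16.25 pos [ 0.5786 -0.273   0.1894] yaw of y -13.232354406474094 q6 -0.3185727167340447 F [-0.971  -2.124  -2.0583] w 0.012723635753220464 34.42374587059021
```

```bash
python3 -m creep '[[0.1,0,0.002,0,0],[0.1,0,0.003,0,0],[0.1,0,0.003,0,0]]';python3 st.py;python3 - <<'E'
from h import *
from scipy.spatial.transform import Rotation as Ro
np.set_printoptions(precision=4,suppress=True)
# gate geometry: axes from cage yaw; hinge from gate_edge/knob
a=np.radians(-13.3);Y=np.array([np.cos(a),np.sin(a)]);X=np.array([Y[1],-Y[0]])
E=np.array([.538,-.2655])+.041*X-.035*Y; H=E+.3*Y
im=eyes.get_image("top");print("edge",E,"hinge",H,proj(im,[*H,.215]))
s=manip.get_state();p=s["position"][:2];r=p-H
w,x,y,z=s["ee_rot"];T=Ro.from_quat([x,y,z,w]).as_matrix()
# opening: free edge (at -Y from hinge) moves to -X  => find sign
for sg in(1,-1):
    R=lambda t:np.array([[np.cos(t),-np.sin(t)],[np.sin(t),np.cos(t)]])
    if (R(sg*.1)@r-r)@X<0:
        for t in np.arange(.06,.56,.06).tolist()+[.54]:
            d=R(sg*t)@r-r; print(round(t,2),sg,(T.T@np.array([*d,0]))/.5,"spin",-sg*t/2/np.pi)
E
```

```text
clock: 16.55
position: [0.5791, -0.2729, 0.1891]
ee_rot: [-0.001, 0.784, 0.621, -0.0]
contact_force: [-4.2, -1.7, -1.6]
width: 0.0124
gripper_force: 34.6
t 16.55 pos [ 0.5791 -0.2729  0.1891] yaw of y -13.232871368762163 q6 -0.3178387390417143 F [-4.1808 -1.7085 -1.6434] w 0.012409709677338945 34.58550989627838
edge [ 0.4945 -0.2973] hinge [ 0.7865 -0.3664] [440.994  127.2062]
0.06 -1 [ 0.0266  0.006  -0.    ] spin 0.00954929658551372
0.12 -1 [ 0.0528  0.0136 -0.    ] spin 0.01909859317102744
0.18 -1 [ 0.0785  0.0228 -0.    ] spin 0.02864788975654116
0.24 -1 [ 0.1036  0.0335 -0.    ] spin 0.03819718634205488
0.3 -1 [ 0.128   0.0457 -0.    ] spin 0.0477464829275686
0.36 -1 [ 0.1517  0.0593 -0.0001] spin 0.05729577951308232
0.42 -1 [ 0.1745  0.0743 -0.0001] spin 0.06684507609859604
0.48 -1 [ 0.1963  0.0907 -0.0001] spin 0.07639437268410976
0.54 -1 [ 0.2171  0.1083 -0.0001] spin 0.08594366926962349
0.54 -1 [ 0.2171  0.1083 -0.0001] spin 0.08594366926962349
```

The stop is felt, so the bolt is fully drawn. Swing the gate along the hinge arc, first half.

```bash
python3 -m creep '[[0.1,0.0134,0.0026,0,0.0048],[0.1,0.0266,0.006,0,0.0095],[0.1,0.0397,0.0097,0,0.0143],[0.1,0.0528,0.0136,0,0.0191],[0.1,0.0657,0.0181,0,0.0239],[0.1,0.0785,0.0228,0,0.0286],[0.1,0.0911,0.028,0,0.0334],[0.1,0.1036,0.0335,0,0.0382],[0.1,0.1158,0.0395,0,0.043],[0.1,0.1158,0.0395,0,0.043]]';python3 - <<'E'
from h import *
from scipy.spatial.transform import Rotation as Ro
np.set_printoptions(precision=4,suppress=True)
H=np.array([.7865,-.3664]);a0=np.radians(-13.3)
im=eyes.get_image("wrist");P=eyes.place_of("wrist","knob")[:1]+eyes.place_of("wrist","gate_edge")[:1];print([(p["confidence"],p["centre"],at_z(im,p["centre"],.19)) for p in P])
s=manip.get_state();p=s["position"][:2];r=p-H;print(s["position"],s["contact_force"],np.linalg.norm(r))
w,x,y,z=s["ee_rot"];T=Ro.from_quat([x,y,z,w]).as_matrix()
th=a0-np.arctan2(T[1,1],T[0,1]);print("tool turned",th)
for t in np.arange(.03,.31,.03):
    c,q=np.cos(-t),np.sin(-t);d=np.array([[c,-q],[q,c]])@r-r;print(round(t,2),(T.T@np.array([*d,0]))/.5,t/2/np.pi)
E
```

```text
clock: 17.6
position: [0.6126, -0.2208, 0.1891]
ee_rot: [-0.0, 0.86, 0.51, 0.0]
contact_force: [-2.7, -2.6, -2.6]
width: 0.0128
gripper_force: 34.9
[(0.72, [319.5, 279.0], array([ 0.6116, -0.2208,  0.19  ])), (0.52, [318.6, 279.6], array([ 0.6111, -0.2208,  0.19  ]))]
[ 0.612  -0.2215  0.1891] [-3.7197 -1.8158 -2.8208] 0.22681379978045285
tool turned 0.2683922653322921
0.03 [ 0.0133  0.0028 -0.    ] 0.00477464829275686
0.06 [ 0.0265  0.006  -0.    ] 0.00954929658551372
0.09 [ 0.0397  0.0096 -0.    ] 0.01432394487827058
0.12 [ 0.0527  0.0136 -0.    ] 0.01909859317102744
0.15 [ 0.0656  0.018  -0.    ] 0.0238732414637843
0.18 [ 0.0783  0.0227 -0.    ] 0.02864788975654116
0.21 [ 0.0909  0.0279 -0.    ] 0.03342253804929802
0.24 [ 0.1034  0.0334 -0.    ] 0.03819718634205488
0.27 [ 0.1156  0.0393 -0.0001] 0.042971834634811745
0.3 [ 0.1277  0.0455 -0.0001] 0.04774648292756861
```

```bash
python3 -m creep '[[0.1,0.0133,0.0028,0,0.0048],[0.1,0.0265,0.006,0,0.0095],[0.1,0.0397,0.0096,0,0.0143],[0.1,0.0527,0.0136,0,0.0191],[0.1,0.0656,0.018,0,0.0239],[0.1,0.0783,0.0227,0,0.0286],[0.1,0.0909,0.0279,0,0.0334],[0.1,0.1034,0.0334,0,0.0382],[0.1,0.1156,0.0393,0,0.043],[0.1,0.1156,0.0393,0,0.043]]';python3 - <<'E'
from h import *
np.set_printoptions(precision=4,suppress=True)
I={n:eyes.get_image(n) for n in("top","scene","wrist")}
t=I["top"]["frame"][110:265,300:520,::-1];s=I["scene"]["frame"][190:400,150:320,::-1]
A=cv2.resize(t,(400,282),interpolation=2);B=cv2.resize(s,(310,383),interpolation=2)
o=np.zeros((383,710,3),np.uint8);o[:282,:400]=A;o[:,400:]=B;cv2.imwrite("pics/end.png",o)
for n in I:
  for l in("gate_edge","nose","knob"):
    for p in eyes.place_of(n,l)[:1]:print(n,l,p["confidence"],p["centre"],at_z(I[n],p["centre"],.19))
s=manip.get_state();H=np.array([.7865,-.3664]);E0=np.array([.4945,-.2973])
r=s["position"][:2]-H;r0=np.array([.5791,-.2729])-H
th=np.arctan2(r0[1],r0[0])%6.283-np.arctan2(r[1],r[0])%6.283;print("gate angle",th,"edge chord",.6*np.sin(th/2),"arc-x",.3*np.sin(th))
c,q=np.cos(-th),np.sin(-th);E=np.array([[c,-q],[q,c]])@(E0-H)+H;print("edge pred",E,[proj(I[n],[*E,.19]) for n in I])
E
python3 st.py
```

```text
clock: 18.75
position: [0.6577, -0.1804, 0.1892]
ee_rot: [0.0, 0.921, 0.389, 0.0]
contact_force: [-2.4, -3.8, -2.6]
width: 0.0126
gripper_force: 34.6
top gate_edge 0.67 [380.1, 186.1] [ 0.5698 -0.1498  0.19  ]
top nose 0.52 [417.9, 209.4] [ 0.4865 -0.2888  0.19  ]
top knob 0.49 [388.6, 159.8] [ 0.6674 -0.1803  0.19  ]
scene nose 0.4 [341.3, 135.6] [0.4527 0.2845 0.19  ]
scene knob 0.74 [279.1, 270.7] [ 0.6613 -0.172   0.19  ]
wrist knob 0.84 [320.9, 277.0] [ 0.6571 -0.1803  0.19  ]
gate angle 0.5402180770130323 edge chord 0.1601019139452891 arc-x 0.15429690779201446
edge pred [ 0.5716 -0.157 ] [array([382.052 , 185.6469]), array([259.8422, 244.568 ]), array([158.9754, 356.7238])]
t 19.35 pos [ 0.6573 -0.1804  0.1894] yaw of y -44.198067245449394 q6 0.4017735687518831 F [-2.6663 -3.977  -3.0792] w 0.012564442529668464 34.51485514640808
```

View pics/end.png

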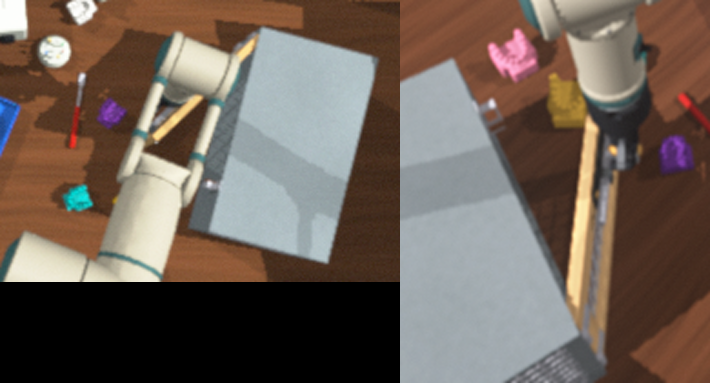

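The pictures show the gate standing ajar with the hand on the knob. The free edge at top (380,186) matches the prediction of (382,186), which is 0.54 rad or 160 mm. Everything else is in place.

```bash
python3 -c "
from rig import manip
print(manip.sign_off())"
```

```text
the job is handed in; nothing more can be done
None
```

I handed the job in at about 19 s: the yellow cast stands upright in the free half of the pan, the bolt was lifted and fully drawn, and the hand is holding the gate about 160 mm ajar by the knob.

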